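# Move the welded pipe coupons to the inspection rack in the same order

### The arm

A 6-joint arm with a two-finger parallel gripper is mounted at the origin on the work surface. World frame = base frame: x ahead of the robot, y to its left, z up, the work surface at z = 0. Lengths are in m, angles in rad, forces in N, time in s.
With the tool pointing down it reaches from about 0.225 to 0.875 m from the base axis. Payload 3.4 kg.
Tool frame: the origin (TCP) lies midway between the tips of the shut fingers; the grasp point (between the pads) lies 19 mm behind it; z points along the fingers, y is the line along which they close (so a half turn about z gives the same grasp; the last joint's range is limited). The gripper opens to 85 mm and grips with 20 to 120 N. Pads are 22 mm wide; open, the fingers measure 114 mm over their backs; the gripper's body (76 mm by 85 mm) begins 54 mm behind the grasp point. The pads swing forward as they close: fully open they stand 13 mm farther back than shut.
Start: joints at [1.086, 0.276, 1.505, -0, 1.361, -0.121], TCP at [0.205, 0.537, 0.231] pointing down, gripper open.
Joint ranges: [-2.89, 2.89], [-0.75, 2.08], [0.22, 2.7], [-1.18, 4.32], [0.11, 2.71], [-2.7, 2.7]. Speed limits (rad/s): [2.57, 2.57, 3.14, 3.14, 3.14, 3.14].

### API

Orientations are given as a rotation vector (axis times angle).
In Python, from workcell import observe, capture, hand_in gives the robot as it stands. The module is installed in compiled form; this text tells all that it offers.
- The arm moves only by the tool drive_tool, never from a script. Its argument "series" is a list that holds one entry, the list of rows, each a list of 7 numbers: the closure, from 0 (fully open) to 1 (shut), then the shift along the tool's x, y, z in mm, then the turn, a rotation vector about the tool's x, y, z in degrees. A call has 1 to 12 rows; each row shifts and turns the commanded pose from where the row before left it, along the tool's axes as they then stand; what a row does not reach is not made up. A row lasts 1/12 s, in which the tool goes at most 41.7 mm and 7.16 degrees, less where a joint would pass 70% of its speed; a pose out of reach is approached as far as the arm can. A call is refused whole if a number of a shift passes 41.7 or a number of a turn 7.16, either way. A call with a gripper value outside its range is refused whole. The fingers move at their own pace and stop on an object; "newtons" is the grip in N (left out, the last holds). Time passes only in rows, so rows that do not move let the fingers close. It gives the time, the measured TCP pose, the force, the opening and the grip force at its end, in the units of the state.
- observe(): the state, without advancing time (a new reading comes with each control period).
- capture(name): name is "scene" or "top"; returns a dict with "pixels" (420x560x3 uint8, red, green, blue), "depth" (420x560 float32, m along the optical axis (not along the pixel's ray), 0 where there is no reading), "camera_matrix" (3x3 intrinsics, pixels), "eye" and "orientation" of the camera in the world. Camera axes: x right, y down, z forward; pixel columns grow to the right and rows downward; lengths in m; the calibration is good to about 2 mm. A picture is of the moment at which its call begins.
- hand_in(): hands the job in; it is judged then, once.
The state is a dict: "clock": time; "joint_pos": joint angles; "joint_vel": joint speeds; "joint_efforts": joint torques, N m; "ee_pos": TCP position; "eef_rot": TCP orientation; "ft_force": force on the tool from outside, world axes, zero at the start; "ft_torque": the same for the moment, N m; "gripper_width": finger opening in m; "gripper_force": force on a finger pad.
Only numpy, scipy, OpenCV 4.12 (cv2) and the standard library are available. Lean on these libraries where they do the work, as an engineer would, in place of code of your own. Each camera call takes 0.05 s, during which the arm holds its last target. There are 200 camera calls.

### The job

The four welded pipe coupons have cooled on the brown pin rack; move them to the grey inspection rack in the same order, so that they still match the weld log: the coupon nearest the brown rack's yellow-painted end goes on the pin nearest the grey rack's yellow-painted end, and so on down the row, one on each pin. Lower each one gently, painted end up, until it stands fully down on its foot (do not drop it), and leave the hammer, wire brush and magnet where they lie.

Things in the scene. Friction and masses are not known exactly. Their poses are not given: they have to be found in the camera images.
- red_mid (a point): centre (half-way up) of the red coupon: a loose upright piece of thick steel pipe, outside diameter 42 mm, bore 30 mm, 80 mm tall, about 0.4 kg, a weld bead round its middle, its top 22 mm and top rim painted red; z axis along the pipe to the painted end. It stands over a pin of the brown rack, its lower end 40 mm below this point; any turn about its axis is the same
- white_mid (a point): centre (half-way up) of the white coupon: a loose upright piece of thick steel pipe, outside diameter 42 mm, bore 30 mm, 80 mm tall, about 0.4 kg, a weld bead round its middle, its top 22 mm and top rim painted white; z axis along the pipe to the painted end. It stands over a pin of the brown rack, its lower end 40 mm below this point; any turn about its axis is the same
- blue_mid (a point): centre (half-way up) of the blue coupon: a loose upright piece of thick steel pipe, outside diameter 42 mm, bore 30 mm, 80 mm tall, about 0.4 kg, a weld bead round its middle, its top 22 mm and top rim painted blue; z axis along the pipe to the painted end. It stands over a pin of the brown rack, its lower end 40 mm below this point; any turn about its axis is the same
- green_mid (a point): centre (half-way up) of the green coupon: a loose upright piece of thick steel pipe, outside diameter 42 mm, bore 30 mm, 80 mm tall, about 0.4 kg, a weld bead round its middle, its top 22 mm and top rim painted green; z axis along the pipe to the painted end. It stands over a pin of the brown rack, its lower end 40 mm below this point; any turn about its axis is the same
- seat_red: the place of the brown rack where the red coupon starts: a dark round foot 52 mm wide, 4 mm thick, with an upright 10 mm pin whose tip is 53 mm above the underside of the foot; fixed; origin at the centre of the foot's underside, on top of the rack; axes as the brown rack's
- seat_white: the place of the brown rack where the white coupon starts: a dark round foot 52 mm wide, 4 mm thick, with an upright 10 mm pin whose tip is 53 mm above the underside of the foot; fixed; origin at the centre of the foot's underside, on top of the rack; axes as the brown rack's
- seat_blue: the place of the brown rack where the blue coupon starts: a dark round foot 52 mm wide, 4 mm thick, with an upright 10 mm pin whose tip is 53 mm above the underside of the foot; fixed; origin at the centre of the foot's underside, on top of the rack; axes as the brown rack's
- seat_green: the place of the brown rack where the green coupon starts: a dark round foot 52 mm wide, 4 mm thick, with an upright 10 mm pin whose tip is 53 mm above the underside of the foot; fixed; origin at the centre of the foot's underside, on top of the rack; axes as the brown rack's
- cool_rack: the brown rusty cooling rack: an upturned steel channel 300 mm long (y), 80 mm wide (x), 30 mm high, fixed, its last 26 mm at the +y end painted yellow; four feet with pins in a row along y, 62 mm apart, at y = +93, +31, -31, -93 mm; which coupon stands on which varies. Origin at the centre of its underside on the bench, z up
- insp_rack: the light grey inspection rack, fixed: a channel of the same size, +y end painted yellow, may point any way; four empty feet, tops 34 mm above the bench, at x = 0, y = +93, +31, -31, -93 mm, each with an upright 10 mm pin, tip 83 mm above the bench. A coupon fully down on its foot has its centre 74 mm above the bench. Origin at the centre of its underside, z up
- hammer_mid (a point): chipping hammer, all steel, lying flat between the racks along its x, 260 mm long, head 85 mm wide at its +x end, 18 mm high; point in the middle of the handle; to be left alone
- brush_mid (a point): wire brush with wooden handle, lying beyond the racks, bristles up, 255 mm long along its y, 35 mm wide, 39 mm high; point in its middle, 8 mm up; to be left alone
- magnet_mid (a point): orange-red arrow-shaped welding magnet lying flat beyond the racks, about 110 by 75 mm, 15 mm high; point in its middle; to be left alone

How it is judged:
By the outcome, as a careful person would: the job done as asked, in the order asked, and still so for the second after the job is handed in, with the robot touching nothing.
It also fails if it takes over 120 s, if anything falls off the work surface, if the arm or the gripper's body presses on something with over 40 N, if the wrist force passes 120 N, or if a joint passes its speed limit or range.

## Working session

There is one attempt and no reset: what is moved stays moved. The work goes in short steps, Python scripts to look and compute and a tool call to move; the robot and the scene stay as the last step left them, time stands still between calls to the robot, and variables do not carry over. Pictures are saved under pics/ and viewed, at most 14 in all, crops included, and the job is handed in when it is done.

Besides the shell and the picture viewer there is one more tool, called after "Call:" by a JSON object that holds its "method" and its "body", one argument or row to a line. drive_tool: Moves the arm, as the interface text tells. Its arguments: {"type":"object","properties":{"series":{"type":"array"},"newtons":{"type":"number"}},"required":["series"]}

```bash
mkdir -p pics; python3 - <<'E'
from workcell import observe,capture
import cv2,numpy as np,pickle
s=observe();print({k:np.round(v,3) for k,v in s.items()})
for n in("top","scene"):
    c=capture(n);pickle.dump(c,open(n+".pkl","wb"))
    cv2.imwrite(f"pics/{n}0.png",c["pixels"][:,:,::-1]);print(n,c["camera_matrix"],c["eye"],c["orientation"])
E
```

```text
{'clock': np.float64(0.0), 'joint_pos': array([ 1.086,  0.277,  1.506, -0.   ,  1.361, -0.121]), 'joint_vel': array([-0.001,  0.001, -0.002,  0.001,  0.001,  0.   ]), 'joint_efforts': array([ 0.0000e+00, -4.1677e+01, -2.4581e+01,  0.0000e+00,  1.1000e-02,
        0.0000e+00]), 'ee_pos': array([0.204, 0.537, 0.23 ]), 'eef_rot': array([-5.680e-01, -3.089e+00,  3.000e-03]), 'ft_force': array([ 1.132,  0.479, -0.515]), 'ft_torque': array([ 0.062, -0.065,  0.007]), 'gripper_force': np.float64(0.0), 'gripper_width': np.float64(0.085)}
top [[411.71810443   0.         283.48882365]
 [  0.         411.71810443 202.28077224]
 [  0.           0.           1.        ]] [0.49378389 0.04898951 0.91354977] [-2.20220168  2.14351178 -0.1083117 ]
scene [[406.71828226   0.         274.8960932 ]
 [  0.         406.71828226 203.84483322]
 [  0.           0.           1.        ]] [1.12289752 0.60340078 0.69938406] [-0.96635379 -2.38824904  1.16036365]
```

View pics/top0.png

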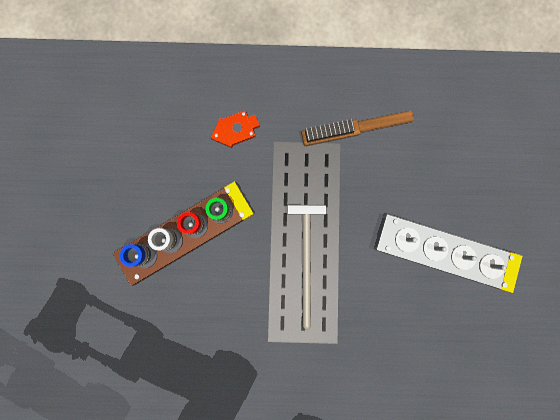

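View pics/scene0.png

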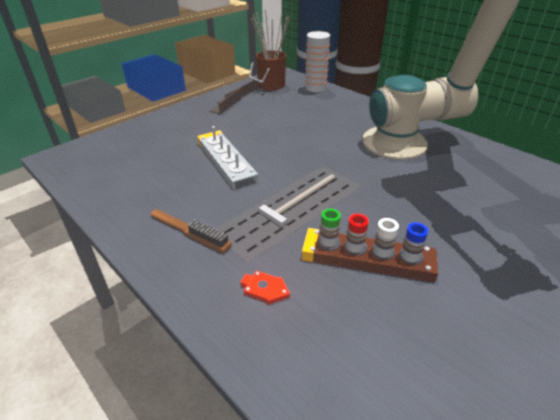

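The top view shows the brown rack with its yellow end at (242,200). From that end the coupons are green (217,209), red (188,224), white (159,240) and blue (132,256). The grey rack's yellow end is at (512,272), with feet at (493,265), (464,257), (435,247) and (407,239). The scene view agrees.

```bash
cat > h.py <<'E'
import numpy as np,cv2
from scipy.spatial.transform import Rotation as R
def cloud(c):
    K=c["camera_matrix"];h,w=c["depth"].shape
    v,u=np.mgrid[:h,:w];d=np.stack([(u-K[0,2])/K[0,0],(v-K[1,2])/K[1,1],np.ones((h,w))],-1)
    d=d@R.from_rotvec(c["orientation"]).as_matrix().T
    return c["eye"]+d*c["depth"][...,None],d
def onplane(c,d,uv,z):
    K=c["camera_matrix"];p=np.array([(uv[0]-K[0,2])/K[0,0],(uv[1]-K[1,2])/K[1,1],1])
    p=R.from_rotvec(c["orientation"]).as_matrix()@p
    return c["eye"]+p*(z-c["eye"][2])/p[2]
def colours(px):
    H=cv2.cvtColor(px,cv2.COLOR_RGB2HSV);h,s,v=[H[...,i].astype(int) for i in range(3)]
    return dict(red=((h<8)|(h>172))&(s>170)&(v>120),green=(h>45)&(h<80)&(s>140),blue=(h>100)&(h<130)&(s>170),
      white=(s<40)&(v>190),yellow=(h>20)&(h<32)&(s>180)&(v>150))
E
cat > m.py <<'E'
import pickle,sys;from h import *
for n in("top","scene"):
    c=pickle.load(open(n+".pkl","rb"));P,d=cloud(c);z=P[...,2];M=colours(c["pixels"])
    print(n,"table z",np.median(z[(abs(z)<.03)&(P[...,0]>.3)&(P[...,0]<.7)]))
    for k in("red","green","blue","white"):
        m=M[k]&(z>.104)&(z<.125)&(P[...,0]<.9)&(abs(P[...,1])<.6)
        if m.sum()<10: print(k,'none');continue
        xy=P[m];pc=onplane(c,d,cv2.minEnclosingCircle(np.argwhere(m)[:,::-1].astype(np.float32))[0],.114)
        (cx,cy),r=cv2.minEnclosingCircle(xy[:,:2].astype(np.float32))
        print(k,m.sum(),np.round(pc,4),"cloud",np.round([cx,cy,r,np.median(xy[:,2])],4))
    for nm,sg in(("brown",1),("grey",-1)):
        m=(z>.024)&(z<.037)&(P[...,0]>.25)&(P[...,0]<.75)&(sg*P[...,1]>.12)&(P[...,0]<.62)
        q,l,st,ce=cv2.connectedComponentsWithStats(m.astype(np.uint8))
        i=1+np.argmax(st[1:,4]);m=l==i
        print(nm,"rect",cv2.minAreaRect(P[m][:,:2].astype(np.float32)),"yellow",P[M["yellow"]&m].mean(0))
    m=(z>.06)&(z<.09)&(P[...,1]<-.1)&(P[...,0]>.25)&(P[...,0]<.65)
    q,l,st,ce=cv2.connectedComponentsWithStats(m.astype(np.uint8))
    for i in range(1,q):
        a=P[l==i];print("pin",len(a),np.round(a.mean(0),4),a[:,2].max())
E
python3 m.py
```

```text
top table z 0.000396062378005102
red 216 [0.527  0.2329 0.114 ] cloud [0.5267 0.2327 0.0213 0.1144]
green 227 [0.5552 0.1782 0.114 ] cloud [0.5557 0.1787 0.0213 0.1141]
blue 259 [0.462 0.338 0.114] cloud [0.4614 0.3392 0.0218 0.1138]
white 197 [0.4935 0.2869 0.114 ] cloud [0.4937 0.2874 0.0213 0.1145]
brown rect ((0.5072773694992065, 0.2610762119293213), (0.08138896524906158, 0.3006827235221863), 32.511417388916016) yellow [0.58195813 0.14530361 0.03082671]
grey rect ((0.4811200499534607, -0.3086211085319519), (0.30250710248947144, 0.08132482320070267), 73.95860290527344) yellow [ 0.44288441 -0.44039926  0.0314305 ]
pin 30 [ 0.5066 -0.2161  0.0778] 0.0842620908275904
pin 37 [ 0.4893 -0.2757  0.0764] 0.08720918913326992
pin 41 [ 0.4725 -0.335   0.0757] 0.08535680309110483
pin 43 [ 0.4561 -0.3945  0.0752] 0.08579367024037221
scene table z 0.0011080593558969731
red 206 [0.5305 0.2377 0.114 ] cloud [0.527  0.235  0.0227 0.1136]
green 296 [0.0814 0.1855 0.114 ] cloud [-0.1342 -0.2002  0.8112  0.1146]
blue 229 [0.4667 0.3446 0.114 ] cloud [0.4618 0.3407 0.0226 0.1138]
white 149 [0.4949 0.29   0.114 ] cloud [0.4934 0.2893 0.0222 0.115 ]
brown rect ((0.5082906484603882, 0.2631670832633972), (0.08540725708007812, 0.3010203242301941), 32.03774642944336) yellow [0.58485311 0.14969202 0.03140498]
grey rect ((0.4805501699447632, -0.3065375089645386), (0.3060794472694397, 0.08297237753868103), 73.8281021118164) yellow [ 0.45432205 -0.44058297  0.03170195]
pin 61 [ 0.6194 -1.9965  0.0748] 0.08977576637238593
pin 23 [ 0.6417 -1.6361  0.0758] 0.0892082331097801
pin 30 [ 0.6414 -1.2368  0.0753] 0.0884251160050189
pin 21 [ 0.4568 -0.3926  0.0718] 0.08484782372874
pin 22 [ 0.4733 -0.3343  0.0717] 0.0845340952465129
pin 26 [ 0.4903 -0.2742  0.0729] 0.08564734533897655
pin 27 [ 0.507  -0.2155  0.073 ] 0.08421950565651792
```

```bash
cat > go.py <<'E'
import sys;from h import *;from workcell import observe
# usage: go.py NAME z ; prints turn (deg, tool) and then shift (mm, in turned tool axes)
T=dict(gb=(.5555,.1790,32),rb=(.5268,.2336,32),wb=(.4937,.2880,32),bb=(.4617,.3396,32),
 gg=(.4560,-.3955,-16),rg=(.4728,-.336,-16),wg=(.4900,-.2765,-16),bg=(.5070,-.2170,-16))
x,y,a=T[sys.argv[1]];z=float(sys.argv[2]);s=observe()
a=np.deg2rad(a);Y=np.array([np.cos(a),np.sin(a),0]);Z=np.array([0,0,-1.]);G=np.stack([np.cross(Y,Z),Y,Z],1)
C=R.from_rotvec(s["eef_rot"])
print("turn",np.round((C.inv()*R.from_matrix(G)).as_rotvec(degrees=True),2),"shift",np.round(G.T@(np.array([x,y,z])-s["ee_pos"])*1e3,1),
 "pos",np.round(s["ee_pos"],4),"j",np.round(s["joint_pos"],2),"F",np.round(s["ft_force"],1),"w",s["gripper_width"],"t",s["clock"])
E
python3 go.py gb .18
```

```text
turn [-9.000e-02  2.000e-02  3.716e+01] shift [-489.6  108.1   50.5] pos [0.2044 0.537  0.2305] j [ 1.09  0.28  1.51 -0.    1.36 -0.12] F [ 0.2 -1.2 -0.9] w 0.08557513096372439 t 0.1
```

Call:
{"method": "drive_tool", "body": {
  "series": [
    [[0, 0, 0, 0, 0, 0, 6.2], [0, 0, 0, 0, 0, 0, 6.2], [0, 0, 0, 0, 0, 0, 6.2], [0, 0, 0, 0, 0, 0, 6.2], [0, 0, 0, 0, 0, 0, 6.2], [0, 0, 0, 0, 0, 0, 6.1], [0, 0, 0, 0, 0, 0, 0], [0, 0, 0, 0, 0, 0, 0]]
  ],
  "newtons": 60
}}

```text
clock: 0.77
ee_pos: [0.2045, 0.5372, 0.2309]
eef_rot: [1.518, 2.75, -0.001]
ft_force: [-0.6, 0.5, 0.1]
gripper_width: 0.0854
gripper_force: 0.0
```

```bash
python3 go.py gb .18
```

```text
turn [-0.04  0.02  0.21] shift [-489.8  107.8   50.9] pos [0.2045 0.5372 0.2309] j [ 1.09  0.28  1.51 -0.    1.36  0.52] F [-0.6  0.5  0.1] w 0.08539988133069719 t 0.7667
```

Call:
{"method": "drive_tool", "body": {
  "series": [
    [[0, -40, 9, 0, 0, 0, 0], [0, -40, 9, 0, 0, 0, 0], [0, -40, 9, 0, 0, 0, 0], [0, -40, 9, 0, 0, 0, 0], [0, -40, 9, 0, 0, 0, 0], [0, -40, 9, 0, 0, 0, 0], [0, -40, 9, 0, 0, 0, 0], [0, -40, 9, 0, 0, 0, 0], [0, -40, 9, 0, 0, 0, 0], [0, -40, 9, 0, 0, 0, 0], [0, -40, 9, 0, 0, 0, 0], [0, -40, 9, 0, 0, 0, 0]]
  ]
}}

```text
clock: 1.77
ee_pos: [0.552, 0.1862, 0.2313]
eef_rot: [-1.518, -2.75, -0.0]
ft_force: [-0.0, 0.7, 0.4]
gripper_width: 0.0856
gripper_force: 0.0
```

Call:
{"method": "drive_tool", "body": {
  "series": [
    [[0, -10, 0, 25, 0, 0, 0], [0, 0, 0, 25, 0, 0, 0], [0, 0, 0, 0, 0, 0, 0], [0, 0, 0, 0, 0, 0, 0]]
  ]
}}

```text
clock: 2.1
ee_pos: [0.5552, 0.179, 0.18]
eef_rot: [-1.519, -2.746, 0.004]
ft_force: [-0.8, 1.1, 0.4]
gripper_width: 0.0853
gripper_force: 0.0
```

```bash
python3 go.py gb .075
```

```text
turn [-0.2  -0.1   0.11] shift [ -0.2   0.2 105. ] pos [0.5552 0.179  0.18  ] j [ 0.19  0.32  1.57  0.    1.26 -0.37] F [-0.8  1.1  0.4] w 0.08534179668604375 t 2.1
```

Call:
{"method": "drive_tool", "body": {
  "series": [
    [[0, 0, 0, 25, 0, 0, 0], [0, 0, 0, 25, 0, 0, 0], [0, 0, 0, 25, 0, 0, 0], [0, 0, 0, 20, 0, 0, 0], [0, 0, 0, 10, 0, 0, 0], [0, 0, 0, 0, 0, 0, 0], [0, 0, 0, 0, 0, 0, 0]]
  ]
}}

```text
clock: 2.68
ee_pos: [0.5569, 0.1802, 0.0775]
eef_rot: [1.519, 2.748, 0.002]
ft_force: [-0.6, 0.7, 0.3]
gripper_width: 0.0854
gripper_force: 0.0
```

```bash
python3 go.py gb .075; python3 - <<'E'
from workcell import capture
import cv2
p=capture("scene")["pixels"][150:320,230:470,::-1];cv2.imwrite("pics/g1.png",cv2.resize(p,None,fx=3,fy=3))
E
```

```text
turn [0.1  0.03 0.14] shift [-0.2 -1.8  2.5] pos [0.5569 0.1802 0.0775] j [ 0.19  0.41  1.71  0.    1.02 -0.37] F [-0.6  0.7  0.3] w 0.08537829313359979 t 2.6833
```

View pics/g1.png

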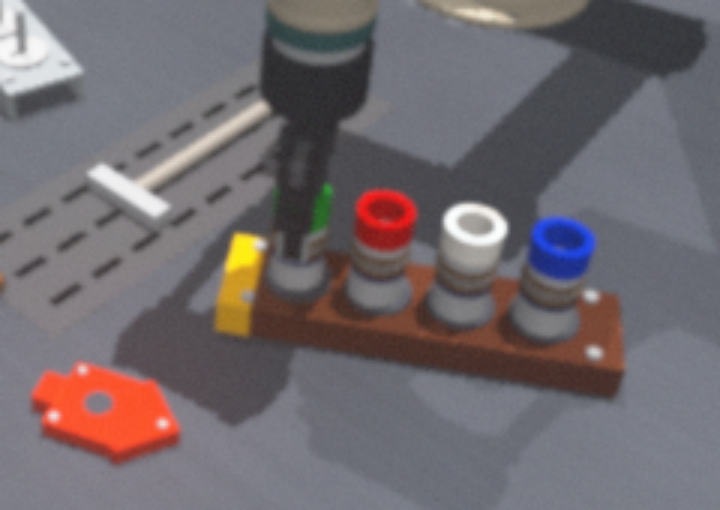

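The finger straddles the green coupon at crop (300,200), clear of the red one at (385,220). Closing now.

Call:
{"method": "drive_tool", "body": {
  "series": [
    [[0.3, 0, -2, 0, 0, 0, 0], [1, 0, 0, 0, 0, 0, 0], [1, 0, 0, 0, 0, 0, 0], [1, 0, 0, 0, 0, 0, 0], [1, 0, 0, 0, 0, 0, 0], [1, 0, 0, 0, 0, 0, 0], [1, 0, 0, 0, 0, 0, 0], [1, 0, 0, 0, 0, 0, 0]]
  ],
  "newtons": 60
}}

```text
clock: 3.4
ee_pos: [0.5553, 0.1785, 0.0775]
eef_rot: [1.521, 2.747, 0.002]
ft_force: [0.3, 0.2, 5.8]
gripper_width: 0.0419
gripper_force: 60.0
```

Call:
{"method": "drive_tool", "body": {
  "series": [
    [[1, 0, 0, -5, 0, 0, 0], [1, 0, 0, -10, 0, 0, 0], [1, 0, 0, -20, 0, 0, 0], [1, 0, 0, -20, 0, 0, 0], [1, 0, 0, -20, 0, 0, 0], [1, 0, 0, -20, 0, 0, 0], [1, 0, 0, -15, 0, 0, 0], [1, 0, 0, 0, 0, 0, 0], [1, 0, 0, 0, 0, 0, 0]]
  ]
}}

```text
clock: 4.15
ee_pos: [0.5546, 0.1783, 0.1868]
eef_rot: [1.521, 2.748, 0.001]
ft_force: [0.1, 0.4, -3.9]
gripper_width: 0.042
gripper_force: 61.5
```

```bash
python3 go.py gg .185; python3 - <<'E'
from workcell import capture
import cv2
p=capture("scene")["pixels"][130:300,230:470,::-1];cv2.imwrite("pics/g2.png",cv2.resize(p,None,fx=3,fy=3))
E
```

```text
turn [ 0.07 -0.   48.05] shift [-578.8   63.4    1.8] pos [0.5546 0.1783 0.1868] j [ 0.19  0.31  1.56  0.    1.26 -0.37] F [ 0.1  0.4 -3.9] w 0.042023121008600055 t 4.15
```

View pics/g2.png

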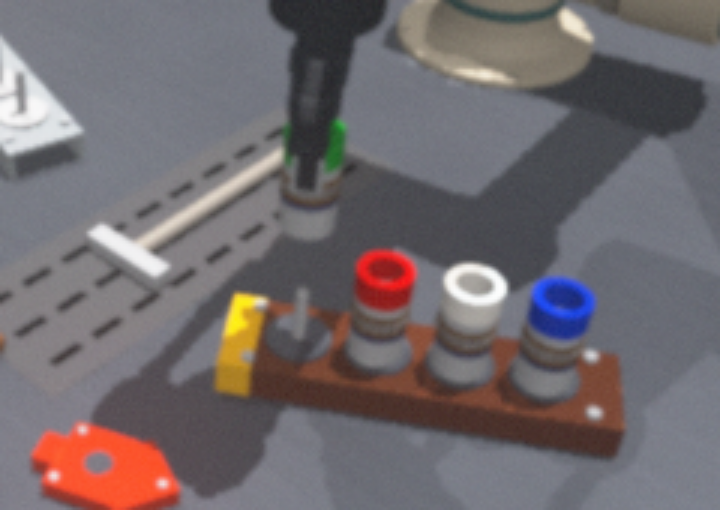

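The green coupon at crop (310,180) is held upright, its bare pin shows at (300,315), and the other three are undisturbed. I'll turn, then carry it over.

Call:
{"method": "drive_tool", "body": {
  "series": [
    [[1, 0, 0, 0, 0, 0, 4], [1, 0, 0, 0, 0, 0, 7], [1, 0, 0, 0, 0, 0, 7], [1, 0, 0, 0, 0, 0, 7], [1, 0, 0, 0, 0, 0, 7], [1, 0, 0, 0, 0, 0, 7], [1, 0, 0, 0, 0, 0, 6], [1, 0, 0, 0, 0, 0, 3]]
  ]
}}

```text
clock: 4.87
ee_pos: [0.5532, 0.1781, 0.1841]
eef_rot: [-2.511, -1.885, 0.006]
ft_force: [0.3, 0.4, -3.6]
gripper_width: 0.042
gripper_force: 61.4
```

Call:
{"method": "drive_tool", "body": {
  "series": [
    [[1, -15, 2, 0, 0, 0, 0], [1, -30, 3, 0, 0, 0, 0], [1, -40, 4, 0, 0, 0, 0], [1, -40, 4, 0, 0, 0, 0], [1, -40, 4, 0, 0, 0, 0], [1, -40, 4, 0, 0, 0, 0], [1, -40, 4, 0, 0, 0, 0], [1, -40, 4, 0, 0, 0, 0], [1, -40, 4, 0, 0, 0, 0], [1, -40, 5, 0, 0, 0, 0], [1, -40, 5, 0, 0, 0, 0], [1, -40, 5, 0, 0, 0, 0]]
  ]
}}

```text
clock: 5.87
ee_pos: [0.4762, -0.2645, 0.1849]
eef_rot: [-2.505, -1.891, 0.002]
ft_force: [0.7, -0.1, -4.4]
gripper_width: 0.0416
gripper_force: 61.4
```

Call:
{"method": "drive_tool", "body": {
  "series": [
    [[1, -40, 5, 0, 0, 0, 0], [1, -40, 5, 0, 0, 0, 0], [1, -30, 3, 0, 0, 0, 0], [1, -15, 1, 0, 0, 0, 0], [1, -9, 1, 0, 0, 0, 0], [1, 0, 0, 0, 0, 0, 0], [1, 0, 0, 0, 0, 0, 0], [1, 0, 0, 0, 0, 0, 0]]
  ]
}}

```text
clock: 6.53
ee_pos: [0.4561, -0.3936, 0.1859]
eef_rot: [-2.505, -1.892, -0.001]
ft_force: [0.7, 0.5, -3.3]
gripper_width: 0.042
gripper_force: 61.4
```

```bash
python3 go.py gg .14
```

```text
turn [-0.07 -0.11  0.14] shift [-1.8  0.5 45.9] pos [ 0.4561 -0.3936  0.1859] j [-0.83  0.35  1.52  0.    1.28 -0.55] F [ 0.7  0.5 -3.3] w 0.04199280140662862 t 6.5333
```

Call:
{"method": "drive_tool", "body": {
  "series": [
    [[1, -2, 0, 15, 0, 0, 0], [1, 0, 0, 20, 0, 0, 0], [1, 0, 0, 14, 0, 0, 0], [1, 0, 0, 0, 0, 0, 0], [1, 0, 0, 0, 0, 0, 0]]
  ]
}}

```text
clock: 6.95
ee_pos: [0.4556, -0.3956, 0.1369]
eef_rot: [-2.504, -1.893, -0.0]
ft_force: [1.4, 0.0, -3.4]
gripper_width: 0.0415
gripper_force: 61.6
```

```bash
python3 go.py gg .0775; python3 - <<'E'
from workcell import capture
import cv2
p=capture("scene")["pixels"][70:200,150:320,::-1];a=cv2.resize(p,None,fx=4,fy=4)
cv2.imwrite("pics/g3.png",a)
E
```

```text
turn [-0.09 -0.09  0.17] shift [ 0.2  0.3 59.4] pos [ 0.4556 -0.3956  0.1369] j [-0.83  0.38  1.59  0.    1.17 -0.55] F [ 1.4  0.  -3.4] w 0.041478005065731065 t 6.95
```

View pics/g3.png

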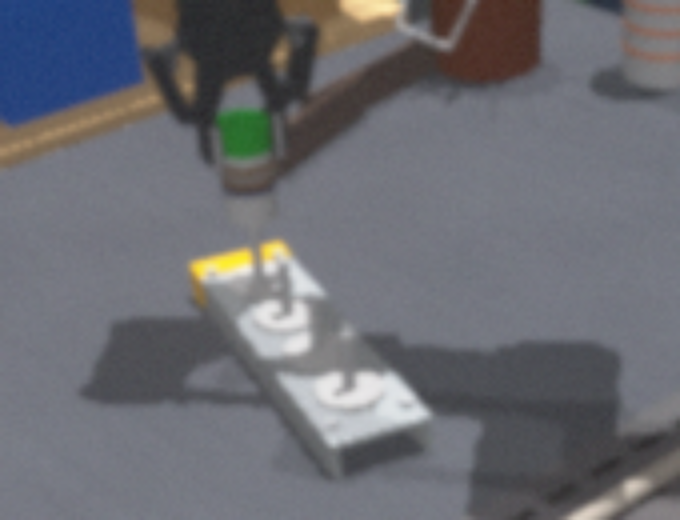

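The coupon, with its bottom at crop (250,215), sits over the yellow-end pin at (257,250). The line of the coupon carries on to the pin, so I'll lower it gently.

Call:
{"method": "drive_tool", "body": {
  "series": [
    [[1, 0, 0, 6, 0, 0, 0], [1, 0, 0, 6, 0, 0, 0], [1, 0, 0, 6, 0, 0, 0], [1, 0, 0, 6, 0, 0, 0], [1, 0, 0, 0, 0, 0, 0]]
  ]
}}

```text
clock: 7.42
ee_pos: [0.4547, -0.3968, 0.1117]
eef_rot: [-2.506, -1.89, 0.0]
ft_force: [-0.1, 0.4, -3.2]
gripper_width: 0.0418
gripper_force: 61.6
```

Call:
{"method": "drive_tool", "body": {
  "series": [
    [[1, 0, 0, 6, 0, 0, 0], [1, 0, 0, 6, 0, 0, 0], [1, 0, 0, 6, 0, 0, 0], [1, 0, 0, 6, 0, 0, 0], [1, 0, 0, 4, 0, 0, 0], [1, 0, 0, 3, 0, 0, 0], [1, 0, 0, 0, 0, 0, 0], [1, 0, 0, 0, 0, 0, 0]]
  ]
}}

```text
clock: 8.08
ee_pos: [0.4555, -0.3976, 0.0821]
eef_rot: [-2.508, -1.892, -0.0]
ft_force: [0.3, -0.3, -2.8]
gripper_width: 0.042
gripper_force: 61.6
```

```bash
python3 go.py gg .0775
```

```text
turn [-0.01 -0.01  0.05] shift [ 2.1 -0.1  4.6] pos [ 0.4555 -0.3976  0.0821] j [-0.83  0.43  1.66  0.    1.05 -0.55] F [ 0.3 -0.3 -2.8] w 0.04195465971950151 t 8.0833
```

Call:
{"method": "drive_tool", "body": {
  "series": [
    [[1, 0, 0, 1.5, 0, 0, 0], [1, 0, 0, 1, 0, 0, 0], [1, 0, 0, 1, 0, 0, 0], [1, 0, 0, 0, 0, 0, 0], [1, 0, 0, 0, 0, 0, 0]]
  ]
}}

```text
clock: 8.5
ee_pos: [0.4555, -0.3976, 0.0788]
eef_rot: [2.508, 1.892, 0.0]
ft_force: [-0.8, -0.1, -3.1]
gripper_width: 0.0417
gripper_force: 61.6
```

Call:
{"method": "drive_tool", "body": {
  "series": [
    [[1, 0, 0, 0.7, 0, 0, 0], [1, 0, 0, 0, 0, 0, 0], [1, 0, 0, 0, 0, 0, 0]]
  ]
}}

```text
clock: 8.75
ee_pos: [0.4555, -0.3976, 0.0781]
eef_rot: [-2.508, -1.892, -0.0]
ft_force: [0.1, 0.0, -4.0]
gripper_width: 0.0419
gripper_force: 61.6
```

Call:
{"method": "drive_tool", "body": {
  "series": [
    [[1, 0, 0, 0.7, 0, 0, 0], [1, 0, 0, 0, 0, 0, 0], [1, 0, 0, 0, 0, 0, 0]]
  ]
}}

```text
clock: 9.0
ee_pos: [0.4556, -0.3977, 0.0776]
eef_rot: [2.508, 1.892, 0.0]
ft_force: [-0.3, 1.0, -1.4]
gripper_width: 0.0418
gripper_force: 61.7
```

Call:
{"method": "drive_tool", "body": {
  "series": [
    [[1, 0, 0, 0.6, 0, 0, 0], [1, 0, 0, 0, 0, 0, 0], [1, 0, 0, 0, 0, 0, 0]]
  ]
}}

```text
clock: 9.25
ee_pos: [0.4556, -0.3978, 0.0776]
eef_rot: [2.507, 1.892, 0.0]
ft_force: [-0.6, 1.2, 4.2]
gripper_width: 0.0416
gripper_force: 62.1
```

It touched down at TCP z 0.0776. Releasing and backing off.

Call:
{"method": "drive_tool", "body": {
  "series": [
    [[0.45, 0, 0, 0, 0, 0, 0], [0.3, 0, 0, 0, 0, 0, 0], [0, 0, 0, 0, 0, 0, 0], [0, 0, 0, 0, 0, 0, 0], [0, 0, 0, 0, 0, 0, 0], [0, 0, 0, 0, 0, 0, 0]]
  ]
}}

```text
clock: 9.75
ee_pos: [0.4555, -0.3976, 0.0766]
eef_rot: [-2.508, -1.892, -0.0]
ft_force: [0.4, -0.5, -0.4]
gripper_width: 0.0856
gripper_force: 0.0
```

Call:
{"method": "drive_tool", "body": {
  "series": [
    [[0, 0, 0, -10, 0, 0, 0], [0, 0, 0, -25, 0, 0, 0], [0, 0, 0, -35, 0, 0, 0], [0, 0, 0, -35, 0, 0, 0], [0, 0, 0, 0, 0, 0, -6], [0, 0, 0, 0, 0, 0, -7], [0, 0, 0, 0, 0, 0, -7], [0, 0, 0, 0, 0, 0, -7], [0, 0, 0, 0, 0, 0, -7], [0, 0, 0, 0, 0, 0, -7], [0, 0, 0, 0, 0, 0, -7], [0, 0, 0, 0, 0, 0, 0]]
  ]
}}

```text
clock: 10.75
ee_pos: [0.4556, -0.3977, 0.1826]
eef_rot: [1.519, 2.749, -0.0]
ft_force: [-0.9, -0.1, -0.2]
gripper_width: 0.0852
gripper_force: 0.0
```

```bash
python3 go.py rb .18
```

```text
turn [0.01 0.05 0.17] shift [497.6 394.9   2.6] pos [ 0.4556 -0.3977  0.1826] j [-0.83  0.35  1.52  0.    1.27 -1.39] F [-0.9 -0.1 -0.2] w 0.08516787902425353 t 10.75
```

Call:
{"method": "drive_tool", "body": {
  "series": [
    [[0, 20, 16, 0, 0, 0, 0], [0, 32, 25.4, 0, 0, 0, 0], [0, 32, 25.4, 0, 0, 0, 0], [0, 32, 25.4, 0, 0, 0, 0], [0, 32, 25.4, 0, 0, 0, 0], [0, 32, 25.4, 0, 0, 0, 0], [0, 32, 25.4, 0, 0, 0, 0], [0, 32, 25.4, 0, 0, 0, 0], [0, 32, 25.4, 0, 0, 0, 0], [0, 32, 25.4, 0, 0, 0, 0], [0, 32, 25.4, 0, 0, 0, 0], [0, 32, 25.4, 0, 0, 0, 0]]
  ]
}}

```text
clock: 11.75
ee_pos: [0.5084, 0.0765, 0.1826]
eef_rot: [1.526, 2.745, 0.001]
ft_force: [1.2, -0.8, -0.4]
gripper_width: 0.0853
gripper_force: 0.0
```

Call:
{"method": "drive_tool", "body": {
  "series": [
    [[0, 32, 25.4, 0, 0, 0, 0], [0, 32, 25.4, 0, 0, 0, 0], [0, 32, 25.4, 0, 0, 0, 0], [0, 29, 23, 0, 0, 0, 0], [0, 0, 0, 0, 0, 0, 0], [0, 0, 0, 0, 0, 0, 0], [0, 0, 0, 0, 0, 0, 0]]
  ]
}}

```text
clock: 12.33
ee_pos: [0.5258, 0.2328, 0.1819]
eef_rot: [1.523, 2.748, -0.001]
ft_force: [0.0, -0.9, 0.2]
gripper_width: 0.0851
gripper_force: 0.0
```

```bash
python3 go.py rb .078
```

```text
turn [-0.04  0.03  0.  ] shift [  0.2   1.3 103.9] pos [0.5258 0.2328 0.1819] j [ 0.3   0.31  1.58 -0.    1.25 -0.26] F [ 0.  -0.9  0.2] w 0.08511024503431461 t 12.3333
```

Call:
{"method": "drive_tool", "body": {
  "series": [
    [[0, 0, 1, 25, 0, 0, 0], [0, 0, 0, 25, 0, 0, 0], [0, 0, 0, 25, 0, 0, 0], [0, 0, 0, 19, 0, 0, 0], [0, 0, 0, 10, 0, 0, 0], [0, 0, 0, 0, 0, 0, 0], [0.3, 0, 0, 0, 0, 0, 0], [1, 0, 0, 0, 0, 0, 0], [1, 0, 0, 0, 0, 0, 0], [1, 0, 0, 0, 0, 0, 0], [1, 0, 0, 0, 0, 0, 0], [1, 0, 0, 0, 0, 0, 0]]
  ]
}}

```text
clock: 13.33
ee_pos: [0.5277, 0.2336, 0.0794]
eef_rot: [1.52, 2.747, 0.002]
ft_force: [-0.9, -1.5, 6.7]
gripper_width: 0.0408
gripper_force: 60.7
```

Call:
{"method": "drive_tool", "body": {
  "series": [
    [[1, 0, 0, 0, 0, 0, 0], [1, 0, 0, 0, 0, 0, 0]]
  ]
}}

```text
clock: 13.5
ee_pos: [0.5277, 0.2336, 0.0795]
eef_rot: [1.52, 2.747, 0.002]
ft_force: [-1.7, -0.9, 6.8]
gripper_width: 0.0415
gripper_force: 60.8
```

Call:
{"method": "drive_tool", "body": {
  "series": [
    [[1, 0, 0, -5, 0, 0, 0], [1, 0, 0, -10, 0, 0, 0], [1, 0, 0, -20, 0, 0, 0], [1, 0, 0, -25, 0, 0, 0], [1, 0, 0, -25, 0, 0, 0], [1, 0, 0, -20, 0, 0, 3], [1, 0, 0, 0, 0, 0, 7], [1, 0, 0, 0, 0, 0, 7], [1, 0, 0, 0, 0, 0, 7], [1, 0, 0, 0, 0, 0, 7], [1, 0, 0, 0, 0, 0, 7], [1, 0, 0, 0, 0, 0, 7]]
  ]
}}

```text
clock: 14.5
ee_pos: [0.5263, 0.2336, 0.1827]
eef_rot: [-2.463, -1.949, 0.002]
ft_force: [0.5, 0.4, -5.4]
gripper_width: 0.0413
gripper_force: 61.8
```

Call:
{"method": "drive_tool", "body": {
  "series": [
    [[1, 0, 0, 0, 0, 0, 3], [1, 0, 0, 0, 0, 0, 0]]
  ]
}}

```text
clock: 14.67
ee_pos: [0.5264, 0.2336, 0.1826]
eef_rot: [-2.508, -1.891, 0.002]
ft_force: [0.6, 0.7, -5.0]
gripper_width: 0.0414
gripper_force: 61.8
```

```bash
python3 go.py rg .184
```

```text
turn [-0.07  0.03  0.02] shift [-562.3  105.5   -1.4] pos [0.5264 0.2336 0.1826] j [0.3  0.31 1.58 0.   1.25 0.58] F [ 0.6  0.7 -5. ] w 0.04136605978030593 t 14.6667
```

Call:
{"method": "drive_tool", "body": {
  "series": [
    [[1, -15, 3, 0, 0, 0, 0], [1, -30, 6, 0, 0, 0, 0], [1, -40, 7.5, 0, 0, 0, 0], [1, -40, 7.5, 0, 0, 0, 0], [1, -40, 7.5, 0, 0, 0, 0], [1, -40, 7.5, 0, 0, 0, 0], [1, -40, 7.5, 0, 0, 0, 0], [1, -40, 7.5, 0, 0, 0, 0], [1, -40, 7.5, 0, 0, 0, 0], [1, -40, 7.5, 0, 0, 0, 0], [1, -40, 7.5, 0, 0, 0, 0], [1, -40, 7.5, 0, 0, 0, 0]]
  ]
}}

```text
clock: 15.67
ee_pos: [0.4847, -0.219, 0.183]
eef_rot: [-2.506, -1.894, -0.0]
ft_force: [2.5, 0.7, -4.8]
gripper_width: 0.0413
gripper_force: 61.8
```

Call:
{"method": "drive_tool", "body": {
  "series": [
    [[1, -40, 7.5, 0, 0, 0, 0], [1, -40, 7.5, 0, 0, 0, 0], [1, -25, 4.5, 0, 0, 0, 0], [1, -12, 2, 0, 0, 0, 0], [1, 0, 0, 0, 0, 0, 0], [1, 0, 0, 0, 0, 0, 0], [1, 0, 0, 0, 0, 0, 0]]
  ]
}}

```text
clock: 16.25
ee_pos: [0.4739, -0.3341, 0.1825]
eef_rot: [-2.505, -1.892, -0.001]
ft_force: [-0.9, -0.1, -5.0]
gripper_width: 0.0411
gripper_force: 61.8
```

```bash
python3 go.py rg .136;python3 - <<'E'
from workcell import capture
import cv2
p=capture("scene")["pixels"][70:200,150:320,::-1];a=cv2.resize(p,None,fx=4,fy=4)
cv2.imwrite("pics/g4.png",a)
E
```

```text
turn [-0.08 -0.12  0.12] shift [-2.2 -0.5 46.5] pos [ 0.4739 -0.3341  0.1825] j [-0.73  0.31  1.57  0.    1.26 -0.46] F [-0.9 -0.1 -5. ] w 0.041118223672054796 t 16.25
```

View pics/g4.png

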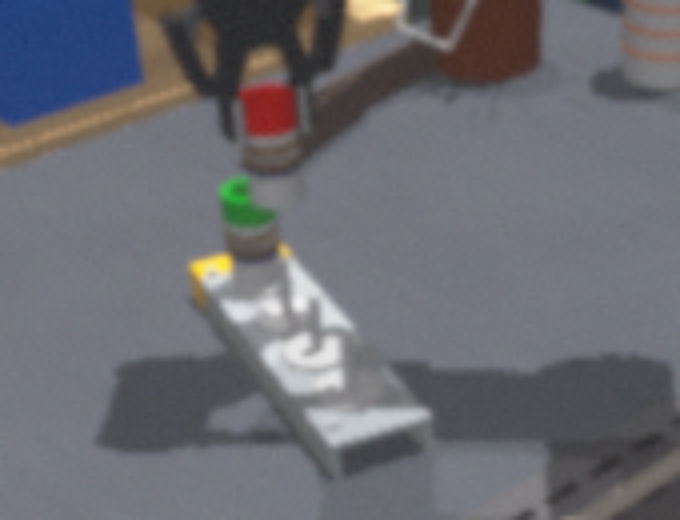

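The green coupon stands down at crop (250,225), and the red one (270,140) is above the second pin (290,290). Lowering.

Call:
{"method": "drive_tool", "body": {
  "series": [
    [[1, -1, 0, 15, 0, 0, 0], [1, 0, 0, 20, 0, 0, 0], [1, 0, 0, 12, 0, 0, 0], [1, 0, 0, 6, 0, 0, 0], [1, 0, 0, 6, 0, 0, 0], [1, 0, 0, 6, 0, 0, 0], [1, 0, 0, 6, 0, 0, 0], [1, 0, 0, 0, 0, 0, 0]]
  ]
}}

```text
clock: 16.97
ee_pos: [0.4735, -0.3361, 0.111]
eef_rot: [-2.507, -1.892, 0.0]
ft_force: [0.0, 0.2, -6.0]
gripper_width: 0.0413
gripper_force: 61.7
```

Call:
{"method": "drive_tool", "body": {
  "series": [
    [[1, 0, 0, 6, 0, 0, 0], [1, 0, 0, 6, 0, 0, 0], [1, 0, 0, 6, 0, 0, 0], [1, 0, 0, 5, 0, 0, 0], [1, 0, 0, 3, 0, 0, 0], [1, 0, 0, 2, 0, 0, 0], [1, 0, 0, 0, 0, 0, 0], [1, 0, 0, 0, 0, 0, 0]]
  ]
}}

```text
clock: 17.63
ee_pos: [0.4739, -0.3368, 0.0837]
eef_rot: [-2.508, -1.892, -0.0]
ft_force: [0.3, 0.3, -4.6]
gripper_width: 0.0411
gripper_force: 61.7
```

```bash
python3 go.py rg .0795
```

```text
turn [ 0.   -0.01  0.05] shift [ 0.5 -1.2  4.2] pos [ 0.4739 -0.3368  0.0837] j [-0.74  0.4   1.71  0.    1.03 -0.46] F [ 0.3  0.3 -4.6] w 0.041109985756962064 t 17.6333
```

Call:
{"method": "drive_tool", "body": {
  "series": [
    [[1, 0, 0, 1.5, 0, 0, 0], [1, 0, 0, 1, 0, 0, 0], [1, 0, 0, 1, 0, 0, 0], [1, 0, 0, 0, 0, 0, 0], [1, 0, 0, 0, 0, 0, 0]]
  ]
}}

```text
clock: 18.05
ee_pos: [0.4738, -0.3367, 0.0802]
eef_rot: [-2.508, -1.892, -0.0]
ft_force: [-0.0, 0.1, -6.0]
gripper_width: 0.0413
gripper_force: 61.7
```

Call:
{"method": "drive_tool", "body": {
  "series": [
    [[1, 0, 0, 0.7, 0, 0, 0], [1, 0, 0, 0, 0, 0, 0], [1, 0, 0, 0, 0, 0, 0]]
  ]
}}

```text
clock: 18.3
ee_pos: [0.4739, -0.3368, 0.0796]
eef_rot: [2.508, 1.892, 0.0]
ft_force: [0.5, 0.6, -4.4]
gripper_width: 0.0409
gripper_force: 61.9
```

Call:
{"method": "drive_tool", "body": {
  "series": [
    [[1, 0, 0, 0.7, 0, 0, 0], [1, 0, 0, 0, 0, 0, 0], [1, 0, 0, 0, 0, 0, 0]]
  ]
}}

```text
clock: 18.55
ee_pos: [0.4739, -0.3368, 0.0795]
eef_rot: [2.508, 1.892, 0.0]
ft_force: [-1.6, 0.8, 2.1]
gripper_width: 0.041
gripper_force: 62.3
```

Call:
{"method": "drive_tool", "body": {
  "series": [
    [[0.45, 0, 0, 0, 0, 0, 0], [0.3, 0, 0, 0, 0, 0, 0], [0, 0, 0, 0, 0, 0, 0], [0, 0, 0, 0, 0, 0, 0], [0, 0, 0, 0, 0, 0, 0], [0, 0, 0, 0, 0, 0, 0]]
  ]
}}

```text
clock: 19.05
ee_pos: [0.4739, -0.3368, 0.0789]
eef_rot: [2.508, 1.892, 0.0]
ft_force: [0.3, 0.3, -1.1]
gripper_width: 0.0855
gripper_force: 0.0
```

Call:
{"method": "drive_tool", "body": {
  "series": [
    [[0, 0, 0, -10, 0, 0, 0], [0, 0, 0, -25, 0, 0, 0], [0, 0, 0, -35, 0, 0, 0], [0, 0, 0, -35, 0, 0, 0], [0, 0, 0, 0, 0, 0, -6], [0, 0, 0, 0, 0, 0, -7], [0, 0, 0, 0, 0, 0, -7], [0, 0, 0, 0, 0, 0, -7], [0, 0, 0, 0, 0, 0, -7], [0, 0, 0, 0, 0, 0, -7], [0, 0, 0, 0, 0, 0, -7], [0, 0, 0, 0, 0, 0, 0]]
  ]
}}

```text
clock: 20.05
ee_pos: [0.4739, -0.3368, 0.1847]
eef_rot: [1.519, 2.749, -0.0]
ft_force: [0.2, -0.0, 0.3]
gripper_width: 0.0857
gripper_force: 0.0
```

```bash
python3 go.py wb .18
```

```text
turn [0.02 0.04 0.17] shift [519.3 347.9   4.7] pos [ 0.4739 -0.3368  0.1847] j [-0.74  0.31  1.57  0.    1.26 -1.3 ] F [ 0.2 -0.   0.3] w 0.08570005903366927 t 20.05
```

Call:
{"method": "drive_tool", "body": {
  "series": [
    [[0, 20, 13.4, 0, 0, 0, 0], [0, 33.5, 22.4, 0, 0, 0, 0], [0, 33.5, 22.4, 0, 0, 0, 0], [0, 33.5, 22.4, 0, 0, 0, 0], [0, 33.5, 22.4, 0, 0, 0, 0], [0, 33.5, 22.4, 0, 0, 0, 0], [0, 33.5, 22.4, 0, 0, 0, 0], [0, 33.5, 22.4, 0, 0, 0, 0], [0, 33.5, 22.4, 0, 0, 0, 0], [0, 33.5, 22.4, 0, 0, 0, 0], [0, 33.5, 22.4, 0, 0, 0, 0], [0, 33.5, 22.4, 0, 0, 0, 0]]
  ]
}}

```text
clock: 21.05
ee_pos: [0.4876, 0.1324, 0.1847]
eef_rot: [1.526, 2.745, 0.001]
ft_force: [0.4, -0.9, -0.2]
gripper_width: 0.0854
gripper_force: 0.0
```

Call:
{"method": "drive_tool", "body": {
  "series": [
    [[0, 33.5, 22.4, 0, 0, 0, 0], [0, 33.5, 22.4, 0, 0, 0, 0], [0, 33.5, 22.4, 0, 0, 0, 0], [0, 20, 14, 0, 0, 0, 0], [0, 10, 7, 0, 0, 0, 0], [0, 0, 0, 0, 0, 0, 0], [0, 0, 0, 0, 0, 0, 0], [0, 0, 0, 0, 0, 0, 0]]
  ]
}}

```text
clock: 21.72
ee_pos: [0.4931, 0.2862, 0.184]
eef_rot: [1.524, 2.747, -0.002]
ft_force: [-0.7, 0.6, 0.7]
gripper_width: 0.0856
gripper_force: 0.0
```

```bash
python3 go.py wb .079
```

```text
turn [-0.06  0.05 -0.05] shift [  1.2   1.4 105. ] pos [0.4931 0.2862 0.184 ] j [ 0.4   0.3   1.59 -0.    1.25 -0.15] F [-0.7  0.6  0.7] w 0.08556107238448167 t 21.7167
```

Call:
{"method": "drive_tool", "body": {
  "series": [
    [[0, 0, 0.5, 25, 0, 0, 0], [0, 0, 0, 25, 0, 0, 0], [0, 0, 0, 25, 0, 0, 0], [0, 0, 0, 20, 0, 0, 0], [0, 0, 0, 10, 0, 0, 0], [0, 0, 0, 0, 0, 0, 0], [0.3, 0, 0, 0, 0, 0, 0], [1, 0, 0, 0, 0, 0, 0], [1, 0, 0, 0, 0, 0, 0], [1, 0, 0, 0, 0, 0, 0], [1, 0, 0, 0, 0, 0, 0], [1, 0, 0, 0, 0, 0, 0]]
  ]
}}

```text
clock: 22.72
ee_pos: [0.4945, 0.2883, 0.0807]
eef_rot: [1.52, 2.747, 0.003]
ft_force: [-0.3, -1.8, 6.3]
gripper_width: 0.0412
gripper_force: 60.5
```

Call:
{"method": "drive_tool", "body": {
  "series": [
    [[1, 0, 0, 0, 0, 0, 0], [1, 0, 0, 0, 0, 0, 0]]
  ]
}}

```text
clock: 22.88
ee_pos: [0.4945, 0.2883, 0.0806]
eef_rot: [1.52, 2.747, 0.003]
ft_force: [-1.5, -2.4, 7.1]
gripper_width: 0.041
gripper_force: 60.5
```

Seat TCP z for the white coupon is about 0.0806.

Call:
{"method": "drive_tool", "body": {
  "series": [
    [[1, 0, 0, -5, 0, 0, 0], [1, 0, 0, -10, 0, 0, 0], [1, 0, 0, -20, 0, 0, 0], [1, 0, 0, -25, 0, 0, 0], [1, 0, 0, -25, 0, 0, 0], [1, 0, 0, -20, 0, 0, 3], [1, 0, 0, 0, 0, 0, 7], [1, 0, 0, 0, 0, 0, 7], [1, 0, 0, 0, 0, 0, 7], [1, 0, 0, 0, 0, 0, 7], [1, 0, 0, 0, 0, 0, 7], [1, 0, 0, 0, 0, 0, 7]]
  ]
}}

```text
clock: 23.88
ee_pos: [0.4932, 0.2881, 0.1841]
eef_rot: [-2.463, -1.949, 0.001]
ft_force: [-0.5, -0.4, -4.1]
gripper_width: 0.0413
gripper_force: 61.4
```

Call:
{"method": "drive_tool", "body": {
  "series": [
    [[1, 0, 0, 0, 0, 0, 3], [1, 0, 0, 0, 0, 0, 0]]
  ]
}}

```text
clock: 24.05
ee_pos: [0.4933, 0.2881, 0.184]
eef_rot: [-2.508, -1.891, 0.001]
ft_force: [-0.3, -0.5, -3.9]
gripper_width: 0.0414
gripper_force: 61.4
```

```bash
python3 go.py wg .184
```

```text
turn [-0.04  0.02  0.02] shift [-543.6  152.5    0. ] pos [0.4933 0.2881 0.184 ] j [0.41 0.3  1.59 0.   1.25 0.69] F [-0.3 -0.5 -3.9] w 0.04143976852259199 t 24.05
```

Call:
{"method": "drive_tool", "body": {
  "series": [
    [[1, -15, 4, 0, 0, 0, 0], [1, -30, 8.5, 0, 0, 0, 0], [1, -39, 11, 0, 0, 0, 0], [1, -39, 11, 0, 0, 0, 0], [1, -39, 11, 0, 0, 0, 0], [1, -39, 11, 0, 0, 0, 0], [1, -39, 11, 0, 0, 0, 0], [1, -39, 11, 0, 0, 0, 0], [1, -39, 11, 0, 0, 0, 0], [1, -39, 11, 0, 0, 0, 0], [1, -39, 11, 0, 0, 0, 0], [1, -39, 11, 0, 0, 0, 0]]
  ]
}}

```text
clock: 25.05
ee_pos: [0.4914, -0.1656, 0.1843]
eef_rot: [2.506, 1.894, 0.001]
ft_force: [1.2, -0.1, -3.9]
gripper_width: 0.0412
gripper_force: 61.5
```

Call:
{"method": "drive_tool", "body": {
  "series": [
    [[1, -39, 11, 0, 0, 0, 0], [1, -39, 11, 0, 0, 0, 0], [1, -20, 5.5, 0, 0, 0, 0], [1, -11, 2.5, 0, 0, 0, 0], [1, 0, 0, 0, 0, 0, 0], [1, 0, 0, 0, 0, 0, 0], [1, 0, 0, 0, 0, 0, 0], [1, 0, 0, 0, 0, 0, 0]]
  ]
}}

```text
clock: 25.72
ee_pos: [0.4908, -0.2749, 0.1839]
eef_rot: [-2.505, -1.894, -0.001]
ft_force: [0.3, -0.4, -3.9]
gripper_width: 0.0411
gripper_force: 61.4
```

```bash
python3 go.py wg .0806;python3 - <<'E'
from workcell import capture
import cv2
p=capture("scene")["pixels"][70:200,150:320,::-1];a=cv2.resize(p,None,fx=4,fy=4)
cv2.imwrite("pics/g5.png",a)
E
```

```text
turn [-0.03 -0.06  0.18] shift [ -1.8  -0.4 103.3] pos [ 0.4908 -0.2749  0.1839] j [-0.63  0.29  1.61  0.    1.25 -0.36] F [ 0.3 -0.4 -3.9] w 0.0411027189676705 t 25.7167
```

View pics/g5.png

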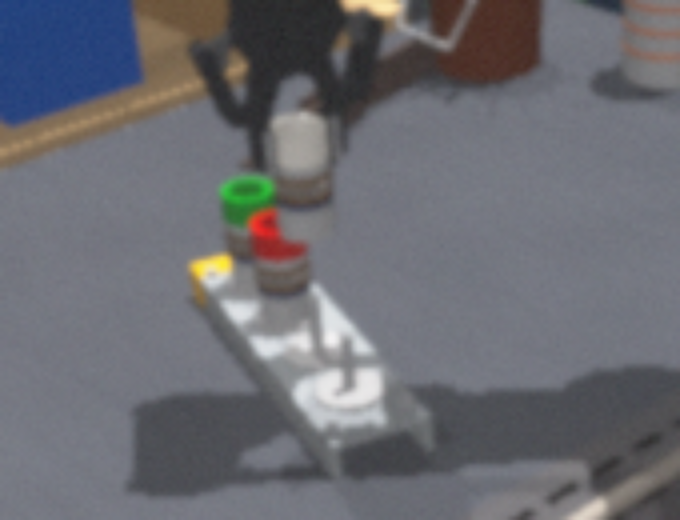

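Green (247,215) and red (280,250) are both down on their feet, and white (300,170) is above the third pin (318,325). Lowering.

Call:
{"method": "drive_tool", "body": {
  "series": [
    [[1, -1, 0, 15, 0, 0, 0], [1, 0, 0, 20, 0, 0, 0], [1, 0, 0, 12, 0, 0, 0], [1, 0, 0, 6, 0, 0, 0], [1, 0, 0, 6, 0, 0, 0], [1, 0, 0, 6, 0, 0, 0], [1, 0, 0, 6, 0, 0, 0], [1, 0, 0, 0, 0, 0, 0]]
  ]
}}

```text
clock: 26.43
ee_pos: [0.4903, -0.2773, 0.1121]
eef_rot: [-2.507, -1.891, 0.0]
ft_force: [-0.3, -0.2, -4.2]
gripper_width: 0.0412
gripper_force: 61.5
```

Call:
{"method": "drive_tool", "body": {
  "series": [
    [[1, 0, 0, 6, 0, 0, 0], [1, 0, 0, 6, 0, 0, 0], [1, 0, 0, 6, 0, 0, 0], [1, 0, 0, 5, 0, 0, 0], [1, 0, 0, 3, 0, 0, 0], [1, 0, 0, 2, 0, 0, 0], [1, 0, 0, 0, 0, 0, 0], [1, 0, 0, 0, 0, 0, 0]]
  ]
}}

```text
clock: 27.1
ee_pos: [0.4907, -0.2779, 0.0848]
eef_rot: [-2.508, -1.892, -0.0]
ft_force: [-0.3, -0.6, -4.1]
gripper_width: 0.0413
gripper_force: 61.5
```

Call:
{"method": "drive_tool", "body": {
  "series": [
    [[1, 0, 0, 1.5, 0, 0, 0], [1, 0, 0, 1, 0, 0, 0], [1, 0, 0, 1, 0, 0, 0], [1, 0, 0, 0, 0, 0, 0], [1, 0, 0, 0, 0, 0, 0]]
  ]
}}

```text
clock: 27.52
ee_pos: [0.4906, -0.2778, 0.0814]
eef_rot: [-2.508, -1.892, -0.0]
ft_force: [0.9, 1.1, -3.9]
gripper_width: 0.0413
gripper_force: 61.5
```

Call:
{"method": "drive_tool", "body": {
  "series": [
    [[1, 0, 0, 0.7, 0, 0, 0], [1, 0, 0, 0, 0, 0, 0], [1, 0, 0, 0, 0, 0, 0]]
  ]
}}

```text
clock: 27.77
ee_pos: [0.4908, -0.2779, 0.0808]
eef_rot: [2.508, 1.892, 0.0]
ft_force: [0.2, 0.2, -2.9]
gripper_width: 0.0414
gripper_force: 61.6
```

Call:
{"method": "drive_tool", "body": {
  "series": [
    [[1, 0, 0, 0.7, 0, 0, 0], [1, 0, 0, 0, 0, 0, 0], [1, 0, 0, 0, 0, 0, 0]]
  ]
}}

```text
clock: 28.02
ee_pos: [0.4908, -0.2779, 0.0807]
eef_rot: [2.507, 1.891, 0.0]
ft_force: [-2.0, 1.4, 4.3]
gripper_width: 0.0411
gripper_force: 62.1
```

Contact. Releasing and going for blue.

Call:
{"method": "drive_tool", "body": {
  "series": [
    [[0.45, 0, 0, 0, 0, 0, 0], [0.3, 0, 0, 0, 0, 0, 0], [0, 0, 0, 0, 0, 0, 0], [0, 0, 0, 0, 0, 0, 0], [0, 0, 0, 0, 0, 0, 0], [0, 0, 0, 0, 0, 0, 0]]
  ]
}}

```text
clock: 28.52
ee_pos: [0.4907, -0.2779, 0.0799]
eef_rot: [-2.508, -1.892, -0.0]
ft_force: [-0.2, -0.2, -0.0]
gripper_width: 0.0855
gripper_force: 0.0
```

Call:
{"method": "drive_tool", "body": {
  "series": [
    [[0, 0, 0, -10, 0, 0, 0], [0, 0, 0, -25, 0, 0, 0], [0, 0, 0, -35, 0, 0, 0], [0, 0, 0, -35, 0, 0, 0], [0, 0, 0, 0, 0, 0, -6], [0, 0, 0, 0, 0, 0, -7], [0, 0, 0, 0, 0, 0, -7], [0, 0, 0, 0, 0, 0, -7], [0, 0, 0, 0, 0, 0, -7], [0, 0, 0, 0, 0, 0, -7], [0, 0, 0, 0, 0, 0, -7], [0, 0, 0, 0, 0, 0, 0]]
  ]
}}

```text
clock: 29.52
ee_pos: [0.4907, -0.2779, 0.1858]
eef_rot: [1.519, 2.749, -0.0]
ft_force: [0.4, 0.1, -0.2]
gripper_width: 0.0853
gripper_force: 0.0
```

```bash
python3 go.py bb .18
```

```text
turn [0.02 0.04 0.17] shift [539.  302.6   5.8] pos [ 0.4907 -0.2779  0.1858] j [-0.64  0.29  1.6   0.    1.25 -1.2 ] F [ 0.4  0.1 -0.2] w 0.08532012800136392 t 29.5167
```

Call:
{"method": "drive_tool", "body": {
  "series": [
    [[0, 20, 11, 0, 0, 0, 0], [0, 35, 19.6, 0, 0, 0, 0], [0, 35, 19.6, 0, 0, 0, 0], [0, 35, 19.6, 0, 0, 0, 0], [0, 35, 19.6, 0, 0, 0, 0], [0, 35, 19.6, 0, 0, 0, 0], [0, 35, 19.6, 0, 0, 0, 0], [0, 35, 19.6, 0, 0, 0, 0], [0, 35, 19.6, 0, 0, 0, 0], [0, 35, 19.6, 0, 0, 0, 0], [0, 35, 19.6, 0, 0, 0, 0], [0, 35, 19.6, 0, 0, 0, 0]]
  ]
}}

```text
clock: 30.52
ee_pos: [0.4673, 0.1877, 0.1858]
eef_rot: [1.526, 2.745, 0.001]
ft_force: [0.1, -0.3, -0.1]
gripper_width: 0.0853
gripper_force: 0.0
```

Call:
{"method": "drive_tool", "body": {
  "series": [
    [[0, 35, 19.6, 0, 0, 0, 0], [0, 35, 19.6, 0, 0, 0, 0], [0, 35, 19.6, 0, 0, 0, 0], [0, 20, 11.5, 0, 0, 0, 0], [0, 10, 6, 0, 0, 0, 0], [0, 0, 0, 0, 0, 0, 0], [0, 0, 0, 0, 0, 0, 0], [0, 0, 0, 0, 0, 0, 0]]
  ]
}}

```text
clock: 31.18
ee_pos: [0.4607, 0.3389, 0.1851]
eef_rot: [1.524, 2.747, -0.002]
ft_force: [0.3, 0.0, -0.2]
gripper_width: 0.0854
gripper_force: 0.0
```

```bash
python3 go.py bb .080
```

```text
turn [-0.05  0.06 -0.05] shift [1.000e-01 1.200e+00 1.051e+02] pos [0.4607 0.3389 0.1851] j [ 0.51  0.3   1.59 -0.    1.25 -0.04] F [ 0.3  0.  -0.2] w 0.08544993802842711 t 31.1833
```

Call:
{"method": "drive_tool", "body": {
  "series": [
    [[0, 0, 0.5, 25, 0, 0, 0], [0, 0, 0, 25, 0, 0, 0], [0, 0, 0, 25, 0, 0, 0], [0, 0, 0, 20, 0, 0, 0], [0, 0, 0, 10, 0, 0, 0], [0, 0, 0, 0, 0, 0, 0], [0.3, 0, 0, 0, 0, 0, 0], [1, 0, 0, 0, 0, 0, 0], [1, 0, 0, 0, 0, 0, 0], [1, 0, 0, 0, 0, 0, 0], [1, 0, 0, 0, 0, 0, 0], [1, 0, 0, 0, 0, 0, 0]]
  ]
}}

```text
clock: 32.18
ee_pos: [0.4618, 0.3411, 0.0817]
eef_rot: [1.52, 2.747, 0.003]
ft_force: [-1.0, -2.1, 5.8]
gripper_width: 0.0409
gripper_force: 60.4
```

Call:
{"method": "drive_tool", "body": {
  "series": [
    [[1, 0, 0, 0, 0, 0, 0], [1, 0, 0, 0, 0, 0, 0]]
  ]
}}

```text
clock: 32.35
ee_pos: [0.4618, 0.3411, 0.0818]
eef_rot: [1.52, 2.747, 0.003]
ft_force: [-0.6, -1.3, 5.5]
gripper_width: 0.0414
gripper_force: 60.4
```

Call:
{"method": "drive_tool", "body": {
  "series": [
    [[1, 0, 0, -5, 0, 0, 0], [1, 0, 0, -10, 0, 0, 0], [1, 0, 0, -20, 0, 0, 0], [1, 0, 0, -25, 0, 0, 0], [1, 0, 0, -25, 0, 0, 0], [1, 0, 0, -20, 0, 0, 3], [1, 0, 0, 0, 0, 0, 7], [1, 0, 0, 0, 0, 0, 7], [1, 0, 0, 0, 0, 0, 7], [1, 0, 0, 0, 0, 0, 7], [1, 0, 0, 0, 0, 0, 7], [1, 0, 0, 0, 0, 0, 7]]
  ]
}}

```text
clock: 33.35
ee_pos: [0.4606, 0.3407, 0.185]
eef_rot: [-2.463, -1.949, 0.002]
ft_force: [0.8, 0.6, -4.4]
gripper_width: 0.0414
gripper_force: 61.7
```

Call:
{"method": "drive_tool", "body": {
  "series": [
    [[1, 0, 0, 0, 0, 0, 3], [1, 0, 0, 0, 0, 0, 0]]
  ]
}}

```text
clock: 33.52
ee_pos: [0.4607, 0.3407, 0.185]
eef_rot: [-2.508, -1.891, 0.001]
ft_force: [-0.2, 0.6, -4.0]
gripper_width: 0.0412
gripper_force: 61.7
```

```bash
python3 go.py bg .184
```

```text
turn [-0.04  0.03  0.02] shift [-523.4  198.3    1. ] pos [0.4607 0.3407 0.185 ] j [0.52 0.3  1.58 0.   1.26 0.79] F [-0.2  0.6 -4. ] w 0.041233865655010984 t 33.5167
```

Call:
{"method": "drive_tool", "body": {
  "series": [
    [[1, -15, 5.7, 0, 0, 0, 0], [1, -25, 9.5, 0, 0, 0, 0], [1, -38, 14.4, 0, 0, 0, 0], [1, -38, 14.4, 0, 0, 0, 0], [1, -38, 14.4, 0, 0, 0, 0], [1, -38, 14.4, 0, 0, 0, 0], [1, -38, 14.4, 0, 0, 0, 0], [1, -38, 14.4, 0, 0, 0, 0], [1, -38, 14.4, 0, 0, 0, 0], [1, -38, 14.4, 0, 0, 0, 0], [1, -38, 14.4, 0, 0, 0, 0], [1, -38, 14.4, 0, 0, 0, 0]]
  ]
}}

```text
clock: 34.52
ee_pos: [0.4984, -0.1085, 0.1853]
eef_rot: [-2.506, -1.894, -0.001]
ft_force: [1.5, 0.5, -4.6]
gripper_width: 0.0413
gripper_force: 61.7
```

Call:
{"method": "drive_tool", "body": {
  "series": [
    [[1, -38, 14.4, 0, 0, 0, 0], [1, -38, 14.4, 0, 0, 0, 0], [1, -18, 6.8, 0, 0, 0, 0], [1, -9.5, 3.5, 0, 0, 0, 0], [1, 0, 0, 0, 0, 0, 0], [1, 0, 0, 0, 0, 0, 0], [1, 0, 0, 0, 0, 0, 0], [1, 0, 0, 0, 0, 0, 0]]
  ]
}}

```text
clock: 35.18
ee_pos: [0.5077, -0.215, 0.185]
eef_rot: [-2.505, -1.894, -0.001]
ft_force: [0.4, -0.8, -4.4]
gripper_width: 0.0411
gripper_force: 61.8
```

```bash
python3 go.py bg .0818;python3 - <<'E'
from workcell import capture
import cv2
p=capture("scene")["pixels"][70:200,150:320,::-1];a=cv2.resize(p,None,fx=4,fy=4)
cv2.imwrite("pics/g6.png",a)
E
```

```text
turn [-0.04 -0.06  0.18] shift [ -2.1  -0.2 103.2] pos [ 0.5077 -0.215   0.185 ] j [-0.53  0.27  1.63  0.    1.24 -0.25] F [ 0.4 -0.8 -4.4] w 0.041096071898087505 t 35.1833
```

View pics/g6.png

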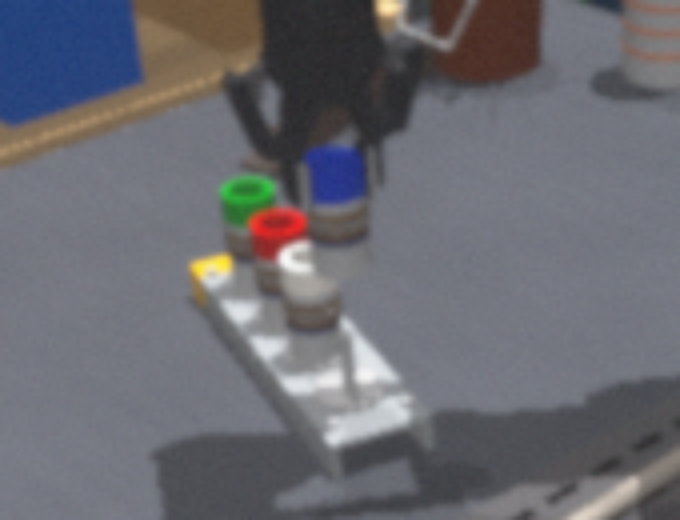

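Green, red and white all stand on the grey rack, and blue (338,205) is above the last pin (348,370). Lowering.

Call:
{"method": "drive_tool", "body": {
  "series": [
    [[1, -1, 0, 15, 0, 0, 0], [1, 0, 0, 20, 0, 0, 0], [1, 0, 0, 12, 0, 0, 0], [1, 0, 0, 6, 0, 0, 0], [1, 0, 0, 6, 0, 0, 0], [1, 0, 0, 6, 0, 0, 0], [1, 0, 0, 6, 0, 0, 0], [1, 0, 0, 0, 0, 0, 0]]
  ]
}}

```text
clock: 35.9
ee_pos: [0.5074, -0.2175, 0.1132]
eef_rot: [-2.507, -1.891, 0.001]
ft_force: [0.8, 0.8, -5.5]
gripper_width: 0.0412
gripper_force: 61.6
```

Call:
{"method": "drive_tool", "body": {
  "series": [
    [[1, 0, 0, 6, 0, 0, 0], [1, 0, 0, 6, 0, 0, 0], [1, 0, 0, 6, 0, 0, 0], [1, 0, 0, 5, 0, 0, 0], [1, 0, 0, 3, 0, 0, 0], [1, 0, 0, 2, 0, 0, 0], [1, 0, 0, 0, 0, 0, 0], [1, 0, 0, 0, 0, 0, 0]]
  ]
}}

```text
clock: 36.57
ee_pos: [0.5078, -0.218, 0.086]
eef_rot: [2.508, 1.892, 0.0]
ft_force: [-0.0, 0.5, -4.8]
gripper_width: 0.0409
gripper_force: 61.7
```

Call:
{"method": "drive_tool", "body": {
  "series": [
    [[1, 0, 0, 1.5, 0, 0, 0], [1, 0, 0, 1, 0, 0, 0], [1, 0, 0, 1, 0, 0, 0], [1, 0, 0, 0, 0, 0, 0], [1, 0, 0, 0, 0, 0, 0]]
  ]
}}

```text
clock: 36.98
ee_pos: [0.5077, -0.2179, 0.0825]
eef_rot: [-2.508, -1.892, -0.0]
ft_force: [0.0, 1.3, -4.9]
gripper_width: 0.0412
gripper_force: 61.7
```

Call:
{"method": "drive_tool", "body": {
  "series": [
    [[1, 0, 0, 0.7, 0, 0, 0], [1, 0, 0, 0, 0, 0, 0], [1, 0, 0, 0, 0, 0, 0]]
  ]
}}

```text
clock: 37.23
ee_pos: [0.5079, -0.218, 0.0819]
eef_rot: [2.508, 1.892, 0.0]
ft_force: [0.1, -0.9, -3.1]
gripper_width: 0.0411
gripper_force: 61.8
```

Call:
{"method": "drive_tool", "body": {
  "series": [
    [[1, 0, 0, 0.7, 0, 0, 0], [1, 0, 0, 0, 0, 0, 0], [1, 0, 0, 0, 0, 0, 0]]
  ]
}}

```text
clock: 37.48
ee_pos: [0.5079, -0.218, 0.0818]
eef_rot: [2.508, 1.892, 0.001]
ft_force: [-2.3, 0.3, 3.8]
gripper_width: 0.041
gripper_force: 62.4
```

Call:
{"method": "drive_tool", "body": {
  "series": [
    [[0.45, 0, 0, 0, 0, 0, 0], [0.3, 0, 0, 0, 0, 0, 0], [0, 0, 0, 0, 0, 0, 0], [0, 0, 0, 0, 0, 0, 0], [0, 0, 0, 0, 0, 0, 0], [0, 0, 0, 0, 0, 0, 0]]
  ]
}}

```text
clock: 37.98
ee_pos: [0.5079, -0.2179, 0.081]
eef_rot: [2.508, 1.892, 0.0]
ft_force: [-0.2, -0.7, 0.3]
gripper_width: 0.0857
gripper_force: 0.0
```

Call:
{"method": "drive_tool", "body": {
  "series": [
    [[0, 0, 0, -10, 0, 0, 0], [0, 0, 0, -25, 0, 0, 0], [0, 0, 0, -35, 0, 0, 0], [0, 0, 0, -40, 0, 0, 0], [0, 40, 0, 0, 0, 0, 0], [0, 40, 0, 0, 0, 0, 0], [0, 40, 0, 0, 0, 0, 0], [0, 40, 0, 0, 0, 0, 0], [0, 40, 0, 0, 0, 0, 0], [0, 0, 0, 0, 0, 0, 0], [0, 0, 0, 0, 0, 0, 0], [0, 0, 0, 0, 0, 0, 0]]
  ]
}}

```text
clock: 38.98
ee_pos: [0.5626, -0.0258, 0.1915]
eef_rot: [2.506, 1.893, -0.001]
ft_force: [0.1, 0.2, -0.2]
gripper_width: 0.0855
gripper_force: 0.0
```

```bash
python3 - <<'E'
from workcell import capture
import cv2,pickle
for n in("top","scene"):
    c=capture(n);pickle.dump(c,open(n+".pkl","wb"));cv2.imwrite(f"pics/{n}9.png",c["pixels"][:,:,::-1])
E
python3 m.py
```

```text
top table z 0.00032938546316763073
red 216 [ 0.4742 -0.3371  0.114 ] cloud [ 0.474  -0.3363  0.0222  0.1151]
green 319 [ 0.4562 -0.395   0.114 ] cloud [ 0.4575 -0.3978  0.0225  0.1144]
blue none
white 197 [ 0.4906 -0.2783  0.114 ] cloud [ 0.4909 -0.2783  0.0214  0.1151]
brown rect ((0.5078763961791992, 0.2613523602485657), (0.08142425864934921, 0.30037400126457214), 32.314212799072266) yellow [0.58171086 0.1452891  0.03060095]
grey rect ((0.4400571286678314, -0.35566240549087524), (0.18474671244621277, 0.029828865081071854), 74.47071838378906) yellow [ 0.41723084 -0.43388269  0.03152457]
pin 65 [ 0.5054 -0.1992  0.0759] 0.08997339403260274
pin 118 [ 0.49   -0.2618  0.0774] 0.08956554701810093
pin 85 [ 0.4902 -0.2894  0.0771] 0.08947930072571453
pin 132 [ 0.4737 -0.3206  0.0776] 0.08991970019131701
pin 79 [ 0.4727 -0.349   0.0773] 0.0899499015926476
pin 154 [ 0.4571 -0.3827  0.0776] 0.08991599134512596
pin 76 [ 0.4554 -0.4116  0.0788] 0.0899465740718417
scene table z 0.0010934851871419182
red 86 [ 0.4777 -0.3278  0.114 ] cloud [ 0.4756 -0.3337  0.0221  0.1129]
green 177 [-0.1132 -0.1524  0.114 ] cloud [-0.2243 -0.1919  0.73    0.114 ]
blue 101 [ 0.5084 -0.2116  0.114 ] cloud [ 0.5068 -0.2148  0.0225  0.1123]
white 75 [ 0.4915 -0.2731  0.114 ] cloud [ 0.4898 -0.2769  0.0229  0.1145]
brown rect ((0.5084166526794434, 0.2630399167537689), (0.08475686609745026, 0.2999873459339142), 32.272544860839844) yellow [0.58377289 0.14919467 0.03135802]
grey rect ((0.48145562410354614, -0.3051055073738098), (0.3052441477775574, 0.08184419572353363), 74.34485626220703) yellow [ 0.464625   -0.44531206  0.03096909]
pin 61 [ 0.6192 -1.9977  0.074 ] 0.08841202811266402
pin 25 [ 0.6412 -1.637   0.0751] 0.08982016995865927
pin 28 [ 0.6417 -1.2356  0.0754] 0.0895191061360886
pin 305 [ 0.502  -0.2749  0.0756] 0.08994154074203375
```

View pics/top9.png

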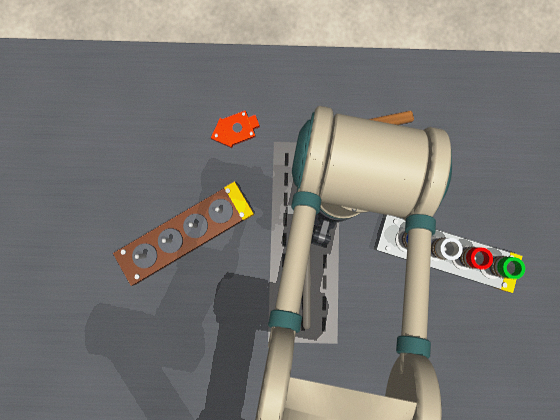

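View pics/scene9.png

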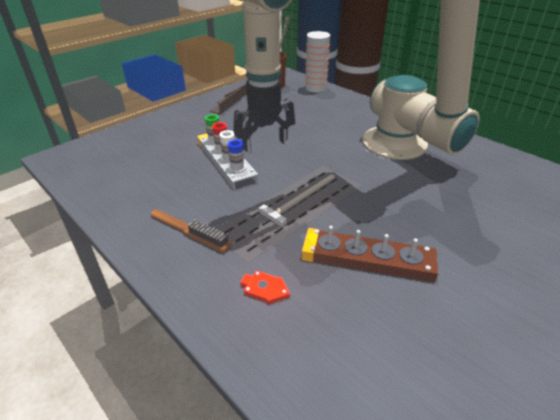

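All four rims sit at about z = 0.114, so each coupon is fully down. In the scene view green (212,120), red (220,130), white (228,140) and blue (236,150) run down from the yellow end. The hammer, brush and magnet have not moved, and the arm is clear.

```bash
python3 -c "from workcell import hand_in;print(hand_in())"
```

```text
the job is handed in; nothing more can be done
None
```

All four coupons now stand fully down on the grey rack, painted ends up, in the original order from the yellow end (green, red, white, blue); the hammer, brush and magnet were left alone, and the job was handed in at about 39 s.

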